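Hold a sprung channel square with an engineer's square

ROBOT

A 6-joint arm with a two-finger parallel gripper is mounted at the origin on the work surface. World frame = base frame: x ahead of the robot, y to its left, z up, the work surface at z = 0. Lengths are in mm, angles in rad, forces in N, time in s.
With the tool pointing down it reaches from about 275 to 1000 mm from the base axis. Payload 8.4 kg.
Tool frame: the origin (TCP) lies between the finger pads; the fingertips stand r.tips_ahead ahead of it and the grasp point (between the pads) lies 6 mm ahead of it (r.tips_ahead is the distance from the TCP to the fingertips, in mm); z points along the fingers, y is the line along which they close (so a half turn about z gives the same grasp; the last joint's range is limited). The gripper opens to 85 mm and grips with 20 to 120 N. Pads are 22 mm wide; open, the fingers measure 114 mm over their backs; the gripper's body (76 mm by 85 mm) begins 54 mm behind the grasp point. The pads swing forward as they close: fully open they stand 13 mm farther back than shut.
Start: joints at [1.103, 0.353, 1.633, -0, 1.155, -0.002], TCP at [280.71, 558.417, 256.281] pointing down, gripper open.
Joint ranges: [-2.63, 2.63], [-0.92, 2.1], [0.06, 2.66], [-1.3, 4.44], [0, 2.69], [-3.02, 3.02]. Speed limits (rad/s): [2.22, 2.22, 2.79, 3.14, 3.14, 3.14].

INTERFACE

Orientations are given as [roll, pitch, yaw] about the fixed x, y, z axes, in that order (R = Rz(yaw) Ry(pitch) Rx(roll)).
In Python, from rig import r gives the robot as it stands.
- The arm moves only by the tool carry_out, never from a script. Its arguments are lists of equal length, an entry for each row: "delta_pos": the shift along the tool's x, y, z in m, a list of three; "rot": the turn, a rotation vector about the tool's x, y, z in degrees, a list of three. A call has 1 to 8 rows; each row is the pose to reach, as a shift and turn from the pose commanded when the call began, along the tool's axes at that moment; what a row does not reach only later rows make up. A row lasts 1/8 s, in which the tool goes at most 62.5 mm and 10.7 degrees, less where a joint would pass 70% of its speed; a pose out of reach is approached as far as the arm can. A call with a gripper value outside its range is refused whole. "claw" is the finger opening in m, from 0 to 0.0854, set as the call begins (left out, the last holds). The fingers move at their own pace and stop on an object; "grip_force" is the grip in N (left out, the last holds). Time passes only in rows, so rows that repeat a pose let the fingers close. It gives the time, the measured TCP pose, the force, the opening and the grip force at its end, in the units of the state.
- r.sense(): the state, without advancing time (a new reading comes with each control period).
- r.grab_frame(name): name is "scene" or "side" or "wrist"; returns the picture (384x512x3 uint8, blue, green, red); there is no depth.
- r.camera_info(name): a dict with "fx", "fy", "cx", "cy" (pixels), "pose" (4x4, takes a point from camera to world coordinates); the wrist camera has in their place "hand_eye" (4x4, takes a point from camera to tool coordinates, whose origin is the TCP and whose axes are the flange's). Camera axes: x right, y down, z forward; pixel columns grow to the right and rows downward; lengths in mm; the calibration is good to about 2 mm. A picture is of the moment at which its call begins: read the wrist's pose just before it. camera_info takes no time and is no camera call.
- r.sign_off(): hands the job in; it is judged then, once.
Trained networks look in the newest picture that a camera, given by its name, has taken for a name from the list of things; names that differ only in an ending like _2 or _b are one class to them, and where a whole thing is asked for, a point or a joint stands for the part that bears it (a point fixed in the world has none). Each returns a list of dicts, best first, with "p" (0 to 1); they miss things now and then, are a little off and sometimes report something else, mostly with a low value. They report only what shows in the picture. A call takes as long as a camera call. They do not tell look-alikes from the thing itself.
- r.recognise(thing, camera): "box" ([left, top, right, bottom] in pixels, round what is visible of it).
- r.cut_out(thing, camera): "mask" (384x512 bool, what is visible of it) and "box" ([left, top, right, bottom] in pixels, round what is visible of it).
The state is a dict: "clock": time; "qpos": joint angles; "qvel": joint speeds; "joint_efforts": joint torques, N m; "eef_pos": TCP position; "tcp_rot": TCP orientation; "contact_force": force on the tool from outside, world axes, zero at the start; "wrist_torque": the same for the moment, N m; "opening": opening from 0.0 (shut) to 1.0 (fully open); "grasp_force": force on a finger pad.
Only numpy, scipy, OpenCV 4.12 (cv2) and the standard library are available. Lean on these libraries where they do the work, as an engineer would, in place of code of your own. Each camera call takes 0.05 s, during which the arm holds its last target. There are 200 camera calls.

TASK

The aluminium channel clecoed to the base plate has a bend that was folded too far, so its web leans over the plate. Pick up the steel engineer's square, put it upright into the corner between plate and web, at right angles to the web and wholly within the web's length, and press it home until its stock sits flat on the plate and its heel and blade lie flush against the web, so that the web is held square to the plate. Finish while still gripping the square and pressing it into the corner, do not let go, and leave the tub, spray can and pliers where they are.

Things in the scene. Friction and masses are not known exactly. Their poses are not given: they have to be found in the camera images.
- square: steel engineer's square, 0.56 kg, standing on its stock. Origin: underside of the heel (outer corner of the L), mid-thickness; y along the stock from heel to toe, z up the blade. Stock x -14 to 14, y 0 to 100, z 0 to 16 mm. Blade x -4 to 4 (8 mm thick), y 0 to 30, up to z 150. Blade edge and stock end both lie in plane y = 0, the underside in z = 0. Centre of mass: y 36, z 38.
- square_grip (a point): a point inside the square's blade, at x 0, y 17, z 115 mm in the square's frame (35 mm below the blade's top): grip here from above, closing across the 8 mm thickness (the square's x). Axes as the square's.
- board: plywood board, 270 x 235 x 18 mm, fixed to the bench, carrying plate and channel. Origin on its underside, beneath the middle of the corner line; spans x -135 to 135, y -60 to 175 mm. x runs along the corner, y points from the web out over the clear part of the plate, z up.
- sheet: aluminium base plate, 240 x 200 x 3 mm, fixed on the board. Origin on its underside, 18 mm above the bench, below the middle of the corner line; axes as the board's. Clear upper face (21 mm above the bench) from the web at y 0 to y 145 mm. Behind the web (y -3 to -33) lie the foot flange and six standing clecos, up to 50 mm above the plate.
- corner (a point): middle of the corner line: on the plate's upper face (21 mm above the bench) at the foot of the web's face, which passes through it. Axes as the board's.
- web_top (a point): middle of the upper edge of the channel's aluminium web, on its face. The web is 200 mm long (x -100 to 100 of the board), 3 mm thick, 115 mm high above the plate, with a 25 mm flange turned away (-y) along its top; its +y face is the one to be touched. The point turns with the web.
- web (a joint): angle of the web about the corner line, rad: 0 = square to the plate, negative = leaning over the plate towards +y (clear side), positive = leant back. Rests at -0.085 to -0.155. It springs: 3 N m/rad about -0.12 plus 0.12 N m friction, so standing it upright takes 4 to 5 N at its top; let go, it leans again.
- tub: bystander: open black plastic tub with spare clecos in it, 110 x 170 x 65 mm, 0.3 kg; origin under its centre. Leave alone.
- can: bystander: blue and white aerosol can, 66 mm diameter, 181 mm tall, origin under its centre. Leave alone.
- pliers: bystander: steel cleco pliers lying flat, about 180 mm long (x -126 to 55), 72 mm wide, 16 mm high; origin under the jaw end of the handles. Leave alone.
Things that resemble listed ones, but are neither listed nor needed, are in the scene too. What is shaped like the square but green or orange is not meant.

How it is judged (in metres and radians):
On the way, in this order (a step that is already met when the one before it is completed fails the run):
1. the square is gripped and lifted clear of the bench (height (world z) of square above 0.03 m and contact force between the fingers and square above 1 N), for 0.2 s.
2. the square is pressed home in the corner, touching plate and web, and the web stands square (value of joint web between -0.02 and 0.02 rad and angle between square's own z axis and vertical below 0.02 rad and angle between the y axis of square and the y axis of board, either way round below 0.06 rad and y of square in the frame of corner between -0.003 and 0.0025 m and z of square in the frame of corner between -0.003 and 0.002 m and x of square in the frame of corner between -0.086 and 0.086 m and contact force between square and sheet above 1 N and contact force between square and web above 1 N and contact force between the fingers and square above 2 N), for 0.5 s.
At the end, for the whole second after the job is handed in: Gripper holds the square at rest in the corner (grip over 2 N), over 1 N on plate and on web; heel within 3 mm of the web foot, 2 mm of the plate, 86 mm of the web's middle; blade vertical within 0.02 rad, stock within 0.06 rad of right angles to the web; web within 0.02 rad of square (all of step 2 and linear speed of square below 0.01 m/s); the arm keeps its last pose, push and grip.
It fails at once if the tub is shifted by more than 20 mm (distance of tub from where it was at the start of the episode above 0.02 m).
It fails at once if the can is shifted by more than 20 mm (distance of can from where it was at the start of the episode above 0.02 m).
It fails at once if the pliers is shifted by more than 20 mm (distance of pliers from where it was at the start of the episode above 0.02 m).
It also fails if it takes over 42 s, if anything falls off the work surface, if the arm or the gripper's body presses on something with over 40 N, if the wrist force passes 120 N, or if a joint passes its speed limit or range.

## Working session

There is one attempt and no reset: what is moved stays moved. The work goes in short steps, Python scripts to look and compute and a tool call to move; the robot and the scene stay as the last step left them, time stands still between calls to the robot, and variables do not carry over. Pictures are saved under pics/ and viewed, at most 10 in all, crops included, and the job is handed in when it is done.

Besides the shell and the picture viewer there is one more tool, called after "Request:" as a command line: name --argument value ..., lists and objects as JSON in quotes. carry_out: Moves the arm, as the interface text tells. Its arguments: {"type":"object","properties":{"delta_pos":{"type":"array","items":{"type":"array","items":{"type":"number"}}},"rot":{"type":"array","items":{"type":"array","items":{"type":"number"}}},"claw":{"type":"number"},"grip_force":{"type":"number"}},"required":["delta_pos","rot"]}

```bash
mkdir -p pics; ls; python3 - <<'E'
from rig import r
import cv2,numpy as np
np.set_printoptions(precision=4,suppress=True)
print(r.sense(), r.tips_ahead)
ims=[]
for n in("scene","side"):
    im=r.grab_frame(n); cv2.imwrite(f"pics/{n}0.png",im)
    c=r.camera_info(n); print(n,{k:np.array(v) for k,v in c.items()})
    for t in("square","board","sheet","web_top","tub","can","pliers"):
        print(t,[(d["box"],round(d["p"],2)) for d in r.recognise(t,n)])
print(r.camera_info("wrist"))
E
```

```text
pics
{'clock': 0.0, 'qpos': array([ 1.1026,  0.3537,  1.6342,  0.    ,  1.1552, -0.0024]), 'qvel': array([-0.0001,  0.    , -0.0014, -0.0017,  0.0008,  0.0005]), 'joint_efforts': array([  0.0013, -60.5269, -34.2062,   0.0001,   0.0094,   0.    ]), 'eef_pos': array([280.4746, 558.0162, 255.5349]), 'tcp_rot': array([-3.1401, -0.    ,  2.6758]), 'contact_force': array([ 0.3127, -0.479 ,  0.5337]), 'wrist_torque': array([-0.0525,  0.0025,  0.0214]), 'grasp_force': 0.0, 'opening': 1.003636541600498} 25.0
scene {'fx': array(387.1221), 'fy': array(387.1221), 'cx': array(253.3863), 'cy': array(193.9899), 'pose': array([[  -0.5805,    0.6762,   -0.4535, 1028.1456],
       [   0.8141,    0.4906,   -0.3107,  373.3639],
       [   0.0124,   -0.5496,   -0.8353, 1072.2079],
       [   0.    ,    0.    ,    0.    ,    1.    ]])}
square [([311.4, 212.6, 345.9, 240.9], 0.93), ([292.4, 235.8, 317.8, 286.0], 0.81), ([361.1, 166.1, 379.0, 218.7], 0.8), ([313.4, 174.2, 338.0, 208.9], 0.61), ([360.5, 248.7, 385.1, 284.3], 0.57)]
board [([181.2, 153.4, 286.3, 256.7], 0.9)]
sheet [([188.1, 170.1, 277.2, 248
[... 644 characters left out ...]
7.6, 154.9, 195.9], 0.75), ([172.4, 113.9, 185.4, 156.1], 0.72), ([184.9, 136.6, 208.6, 170.6], 0.56)]
board [([209.4, 162.3, 309.8, 245.9], 0.75)]
sheet [([216.2, 171.9, 303.3, 241.0], 0.81)]
web_top [([249.9, 171.9, 297.1, 223.4], 0.87)]
tub [([232.3, 109.2, 281.2, 150.3], 0.62)]
can [([186.4, 139.0, 207.7, 172.6], 0.15)]
pliers [([345.6, 223.8, 380.8, 264.2], 0.64)]
{'fx': 291.9441113622205, 'fy': 291.9441113622205, 'cx': 253.27006857364233, 'cy': 190.75253233753844, 'hand_eye': array([[   0.    ,   -0.9551,   -0.2961,   75.2276],
       [   1.    ,    0.0003,   -0.0009,   -0.5555],
       [   0.001 ,   -0.2961,    0.9551, -117.858 ],
       [   0.    ,    0.    ,    0.    ,    1.    ]])}
```

View pics/scene0.png

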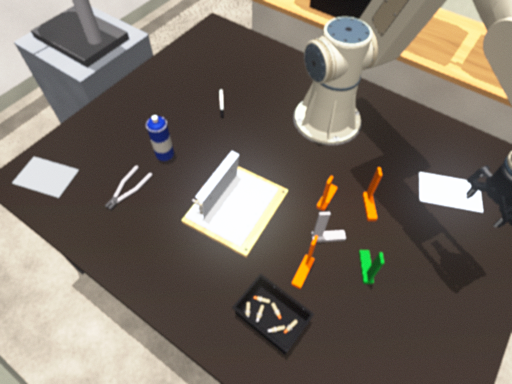

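View pics/side0.png

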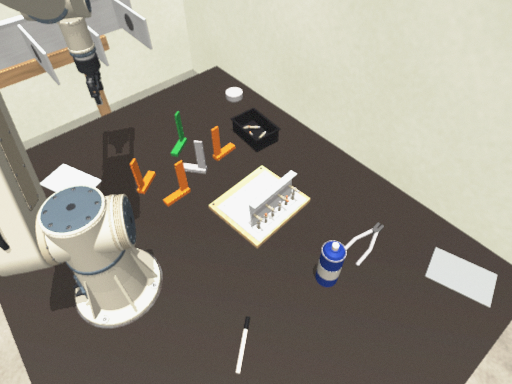

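The steel square is the grey one at scene (328,227) and side (196,160), surrounded by orange and green look-alikes. The board is at scene (235,208) and side (260,205). I'll enlarge both for exact corners.

```bash
python3 - <<'E'
import cv2,numpy as np
a=cv2.imread("pics/scene0.png")[145:295,175:355]; b=cv2.imread("pics/side0.png")[110:250,160:320]
a=cv2.resize(a,(720,600),interpolation=cv2.INTER_CUBIC); b=cv2.resize(b,(640,560),interpolation=cv2.INTER_CUBIC)
cv2.imwrite("pics/a.png",a);cv2.imwrite("pics/b.png",b)
E
```

```text
(no output)
```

View pics/a.png

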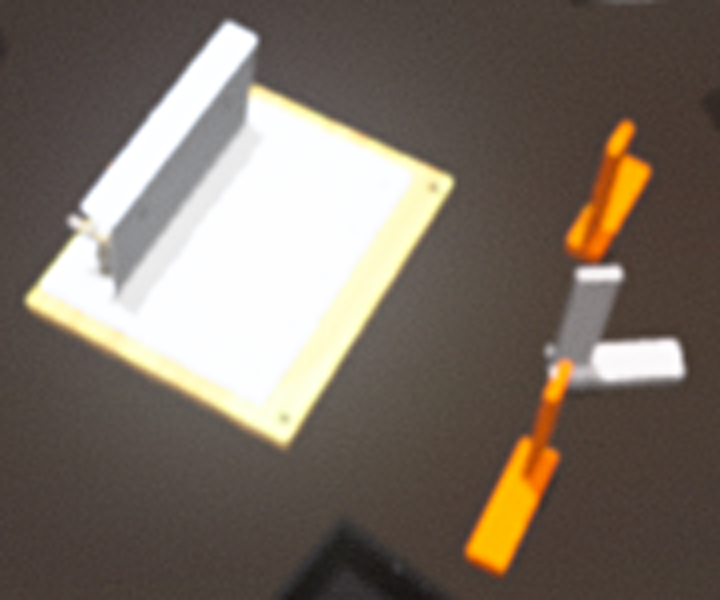

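View pics/b.png

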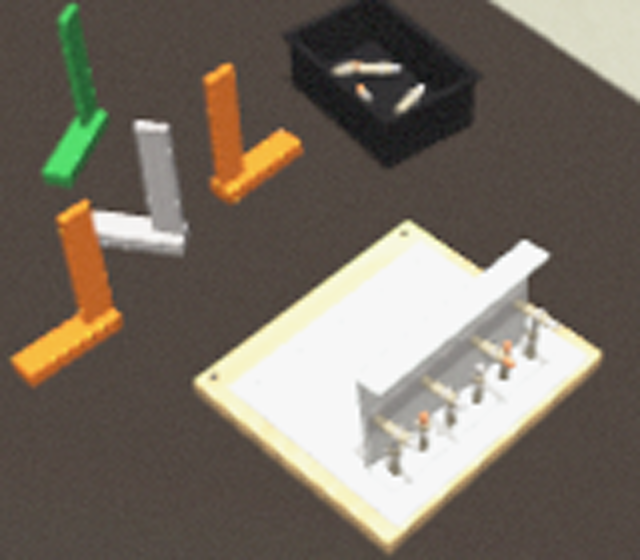

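```bash
cat > h.py <<'E'
from rig import r
import numpy as np
from scipy.optimize import least_squares
from scipy.spatial.transform import Rotation as R
np.set_printoptions(precision=4,suppress=True)
def tool():
    s=r.sense(); T=np.eye(4); T[:3,:3]=R.from_euler('xyz',s['tcp_rot']).as_matrix(); T[:3,3]=s['eef_pos']; return T
def cam(n,T=None):
    c=r.camera_info(n); P=c['pose'] if 'pose' in c else T@c['hand_eye']
    return np.array([[c['fx'],0,c['cx']],[0,c['fy'],c['cy']],[0,0,1]]),np.array(P)
def proj(K,P,X):
    q=(np.array(X,float)-P[:3,3])@P[:3,:3]@K.T; return q[...,:2]/q[...,2:]
def world(p,X):
    x,y,a=p; X=np.array(X,float); c,s=np.cos(a),np.sin(a)
    return np.stack([x+c*X[:,0]-s*X[:,1],y+s*X[:,0]+c*X[:,1],X[:,2]],1)
def fit(obs,p0):
    """obs: list of (K,P,model pts,pixels); planar pose x,y,yaw"""
    f=lambda p:np.concatenate([(proj(K,P,world(p,X))-np.array(u)).ravel() for K,P,X,u in obs])
    return min((least_squares(f,[*p0,a],loss='soft_l1',x_scale=[10,10,.1]) for a in (0,1.5,3,-1.5)),key=lambda s:s.cost)
E
python3 - <<'E'
from h import *
S=cam('scene');D=cam('side')
s=lambda L:[(175+x/4,145+y/4) for x,y in L]
d=lambda L:[(160+x/4,110+y/4) for x,y in L]
b=fit([(*S,[(135,-60,18),(135,175,18),(-135,175,18)],s([(28,298),(287,443),(455,180)])),
 (*D,[(135,175,18),(-135,175,18),(135,-60,18),(-135,-60,18)],d([(408,221),(195,380),(602,354),(390,538)]))],[500,0])
print('board',b.x,np.degrees(b.x[2]),b.fun)
q=fit([(*S,[(0,15,150),(0,100,16)],s([(600,273),(683,358)])),(*D,[(0,15,150),(-14,0,0),(-14,0,16),(-14,100,0)],d([(153,127),(183,253),(184,236),(95,240)]))],[500,200])
print('square',q.x,np.degrees(q.x[2]),q.fun)
for n,C,u in (('tub',S,(273,305)),('can',D,(327,284)),('pl',S,(130,187))):
    K,P=C; v=P[:3,:3]@np.linalg.inv(K)@[*u,1]; print(n,P[:3,3]-v*P[2,3]/v[2])
w=world(b.x,[(0,0,21),(100,0,21),(-100,0,21),(100,14,136)]);print(w)
E
```

```text
board [ 525.948  -100.0458    0.0963] 5.519111514865376 [-1.2473 -0.0333 -1.0776 -1.2361 -1.306  -0.7566 -0.7192 -1.4061 -0.757
 -1.032  -0.4923 -1.701  -0.6753 -0.1876]
square [474.9007 213.4655   0.6814] 39.04020936349739 [-1.336   0.1047 -1.8171 -0.2654 -0.2166 -1.6793 -0.198  -0.7642 -0.896
  0.5902 -3.2138 -0.8496]
tub [715.8486 234.2365   0.    ]
can [ 473.6605 -403.4192    0.    ]
pl [ 665.2401 -375.2085    0.    ]
[[ 525.948  -100.0458   21.    ]
 [ 625.4845  -90.428    21.    ]
 [ 426.4116 -109.6636   21.    ]
 [ 624.138   -76.4929  136.    ]]
```

```bash
cat >> h.py <<'E'
def delta(pos,yaw,T=None):
    """shift (m) and turn (deg) in tool axes to a tool-down pose; yaw=direction of tool y, world rad"""
    T=tool() if T is None else T
    G=R.from_euler('xyz',[np.pi,0,yaw+np.pi/2]).as_matrix()
    print('delta',T[:3,:3].T@(np.array(pos)-T[:3,3])/1000,'rot',np.degrees(R.from_matrix(T[:3,:3].T@G).as_rotvec()))
E
python3 - <<'E'
from h import *
q=[474.9,213.5,.6814]
g=world(q,[(0,17,260)])[0];print(g); delta(g,q[2])
for n,u in (('scene',(331,176)),('scene',(315.5,237)),('side',(179,162)),('side',(215,128))):
    K,P=cam(n); v=P[:3,:3]@np.linalg.inv(K)@[*u,1]; print(P[:3,3]+v*(150-P[2,3])/v[2])
E
```

```text
[464.192  226.7038 260.    ]
delta [-0.3129 -0.214  -0.0037] rot [ 0.004  -0.0013 24.2703]
[341.2201 178.8868 150.    ]
[541.9475 243.9144 150.    ]
[354.6643 176.5304 150.    ]
[550.0277 238.7072 150.    ]
```

Request:
carry_out --delta_pos '[[-0.045, -0.031, 0], [-0.09, -0.062, 0], [-0.135, -0.092, 0], [-0.18, -0.123, 0], [-0.225, -0.154, -0.004], [-0.27, -0.185, -0.004], [-0.313, -0.214, -0.004], [-0.313, -0.214, -0.004]]' --rot '[[0, 0, 4], [0, 0, 8], [0, 0, 12], [0, 0, 16], [0, 0, 20], [0, 0, 24.3], [0, 0, 24.3], [0, 0, 24.3]]' --claw 0.045

```text
clock: 1.8
eef_pos: [465.6, 224.0, 260.5]
tcp_rot: [3.141, 0.001, 2.248]
contact_force: [-0.0, 0.2, 0.4]
opening: 0.527
grasp_force: 0.0
```

```bash
python3 - <<'E'
from h import *
import cv2
T=tool(); print(r.sense()['clock'],T[:3,3],r.sense()['qvel'])
im=r.grab_frame('wrist'); cv2.imwrite('pics/w1.png',im); np.save('w1T.npy',T)
for d in r.recognise('square','wrist'): print(d)
C=cam('wrist',T)
v=cv2.resize(im,(768,576),interpolation=cv2.INTER_CUBIC)
for P in proj(*C,world([474.9,213.5,.6814],[(0,0,0),(0,100,16),(0,0,150),(0,30,150)])): cv2.circle(v,(int(P[0]*1.5),int(P[1]*1.5)),3,(0,0,255),1)
cv2.imwrite('pics/w1v.png',v)
E
```

```text
1.8 [465.6122 224.0063 260.4707] [0.0607 0.0021 0.002  0.0265 0.0003 0.0479]
{'box': [295.3, 14.5, 474.3, 68.2], 'p': 0.93}
{'box': [85.0, 80.2, 179.8, 168.6], 'p': 0.93}
{'box': [294.5, 173.5, 371.8, 247.2], 'p': 0.62}
{'box': [111.7, 0.0, 207.4, 11.6], 'p': 0.6}
```

View pics/w1v.png

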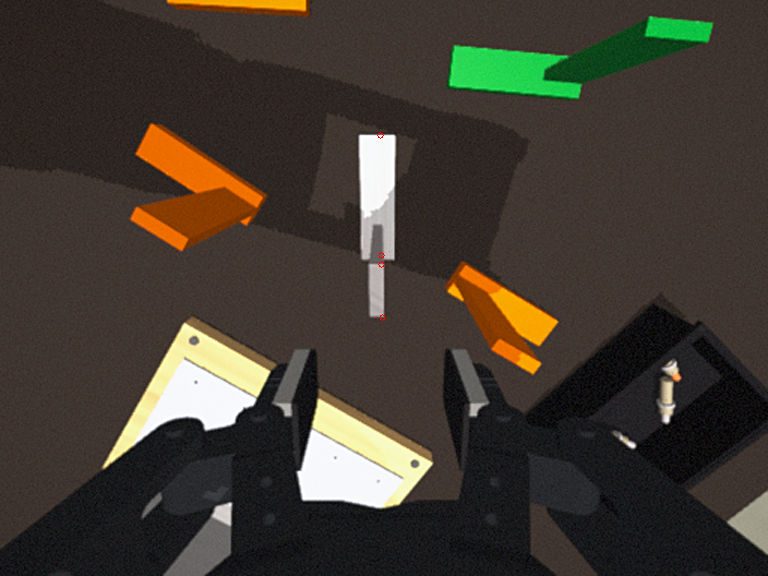

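```bash
python3 - <<'E'
from h import *
import cv2
T=tool(); print(T[:3,3],r.sense()['qvel'])
im=r.grab_frame('wrist'); cv2.imwrite('pics/w2.png',im); C=cam('wrist',T)
g=cv2.GaussianBlur(im,(3,3),0).astype(int)
m=(g.min(2)>85)
for v in range(84,216,3):
    w=np.flatnonzero(m[v,225:285])+225
    print(v,(w.min(),w.max(),len(w)) if len(w) else None,end='; ')
print()
print('pred',proj(*C,world([474.9,213.5,.6814],[(-14,100,16),(14,100,16),(-14,0,16),(14,0,16),(-4,30,150),(4,30,150),(-4,0,150),(4,0,150)])))
cv2.imwrite('pics/w2v.png',cv2.resize(im[75:225,200:320],(640,800))[:,:] if 0 else cv2.resize(im[80:220,210:300],(386,600),interpolation=cv2.INTER_CUBIC))
E
```

```text
[464.3463 226.4373 260.3328] [ 0.0329  0.0003  0.0003  0.0026 -0.0011  0.0025]
84 None; 87 None; 90 None; 93 (np.int64(239), np.int64(263), 25); 96 (np.int64(239), np.int64(263), 25); 99 (np.int64(239), np.int64(263), 25); 102 (np.int64(239), np.int64(263), 25); 105 (np.int64(239), np.int64(263), 25); 108 (np.int64(239), np.int64(263), 25); 111 (np.int64(239), np.int64(263), 25); 114 (np.int64(239), np.int64(263), 25); 117 (np.int64(239), np.int64(263), 25); 120 (np.int64(239), np.int64(263), 25); 123 (np.int64(239), np.int64(263), 25); 126 (np.int64(239), np.int64(263), 25); 129 (np.int64(239), np.int64(262), 24); 132 (np.int64(239), np.int64(262), 24); 135 (np.int64(239), np.int64(262), 24); 138 (np.int64(239), np.int64(262), 24); 141 (np.int64(240), np.int64(263), 24); 144 (np.int64(240), np.int64(263), 24); 147 (np.int64(240), np.int64(263), 24); 150 (np.int64(240), np.int64(263), 24); 153 (np.int64(240), np.int64(262), 23); 156 (np.int64(240), np.int64(262), 23); 159 (np.int64(240), np.int64(262), 23); 162 (np.int64(240), np.int64(262), 23); 165 (np.int64(240), np.int64(262), 23); 168 (np.int64(240), np.int64(262), 23); 171 (np.int64(240), np.int64(262), 23); 174 (np.int64(240), np.int64(262), 23); 177 (np.int64(246), np.int64(253), 8); 180 (np.int64(245), np.int64(254), 10); 183 (np.int64(245), np.int64(255), 11); 186 (np.int64(245), np.int64(255), 11); 189 (np.int64(245), np.int64(255), 11); 192 (np.int64(245), np.int64(255), 11); 195 (np.int64(245), np.int64(255), 11); 198 (np.int64(245), np.int64(255), 11); 201 (np.int64(245), np.int64(255), 11); 204 (np.int64(245), np.int64(255), 11); 207 (np.int64(245), np.int64(255), 11); 210 (np.int64(245), np.int64(255), 11); 213 (np.int64(245), np.int64(254), 10); 
pred [[241.7901  92.8614]
 [265.587   92.8063]
 [242.8717 175.3602]
 [264.7799 175.3178]
 [249.0036 180.0483]
 [258.8896 180.0294]
 [249.2361 214.5615]
 [258.7638 214.5447]]
```

View pics/w2v.png

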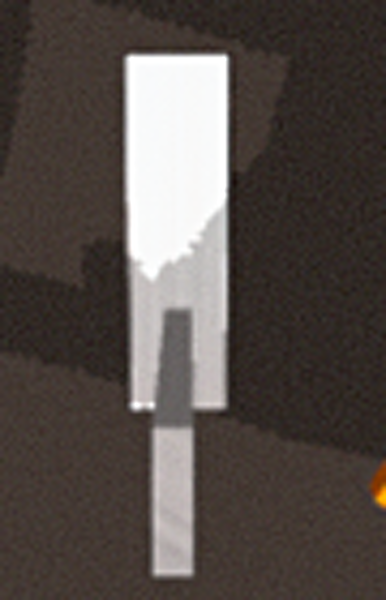

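```bash
python3 - <<'E'
from h import *
T=tool(); print(T[:3,3],r.sense()['qvel'])
T0=T.copy(); T0[:3,3]=[464.3463,226.4373,260.3328]
C=cam('wrist',T0)
q=fit([(*C,[(-14,100,16),(14,100,16),(-14,0,16),(14,0,16),(-4,30,150),(4,30,150),(-4,0,150),(4,0,150)],
[(239,92.2),(263,92.2),(240.2,175),(262.6,175),(245.3,179.2),(254.6,179.2),(245.1,214),(254.6,214)])],[474,213])
print(q.x,np.degrees(q.x[2]),q.fun)
g=world(q.x,[(0,17,121)])[0];print(g); delta(g,q.x[2])
E
```

```text
[464.0305 227.0588 260.3095] [ 0.0243  0.0019  0.     -0.0009 -0.0003  0.0002]
[471.9314 211.8774   0.6806] 38.99443161953904 [ 0.1204  0.0939 -0.0707  0.0926  0.0467 -0.121  -0.4349 -0.1179 -0.3614
  0.1145  0.2319  0.1161  0.1421 -0.1202  0.1766 -0.1179]
[461.2342 225.0899 121.    ]
delta [ 0.0002 -0.0034  0.1393] rot [ 0.0075 -0.0229 -0.0021]
```

Request:
carry_out --delta_pos '[[0, -0.0035, 0.045], [0, -0.0035, 0.09], [0, -0.0035, 0.12], [0, -0.0035, 0.139], [0, -0.0035, 0.139], [0, -0.0035, 0.139], [0, -0.0035, 0.139]]' --rot '[[0, 0, 0], [0, 0, 0], [0, 0, 0], [0, 0, 0], [0, 0, 0], [0, 0, 0], [0, 0, 0]]'

```text
clock: 2.82
eef_pos: [462.0, 225.1, 122.3]
tcp_rot: [3.14, 0.0, 2.252]
contact_force: [0.0, -0.0, -0.3]
opening: 0.524
grasp_force: 0.0
```

Request:
carry_out --delta_pos '[[0, 0, 0], [0, 0, 0], [0, 0, 0], [0, 0, 0], [0, 0, 0], [0, 0, 0]]' --rot '[[0, 0, 0], [0, 0, 0], [0, 0, 0], [0, 0, 0], [0, 0, 0], [0, 0, 0]]' --claw 0 --grip_force 100

```text
clock: 3.58
eef_pos: [462.0, 224.6, 121.8]
tcp_rot: [3.14, 0.0, 2.252]
contact_force: [-0.4, 0.0, 6.0]
opening: 0.079
grasp_force: 98.3
```

Request:
carry_out --delta_pos '[[0, 0, -0.03], [0, 0, -0.07], [0, 0, -0.11], [0, 0, -0.15], [0, 0, -0.16], [0, 0, -0.16], [0, 0, -0.16]]' --rot '[[0, 0, 0], [0, 0, 0], [0, 0, 0], [0, 0, 0], [0, 0, 0], [0, 0, 0], [0, 0, 0]]'

```text
clock: 4.45
eef_pos: [460.5, 223.9, 279.2]
tcp_rot: [-3.138, -0.001, 2.252]
contact_force: [0.0, -0.1, -5.7]
opening: 0.082
grasp_force: 98.5
```

```bash
python3 - <<'E'
from h import *
b=[525.9,-100,.0963]
g=world(b,[(0,78,225)])[0];print(g,r.sense()['contact_force'],r.sense()['grasp_force']); delta(g,b[2])
E
```

```text
[518.4002 -22.3614 225.    ] [ 0.0326 -0.1217 -5.7423] 98.49758863449097
delta [-0.2279 -0.1099  0.0544] rot [-0.201   0.012  33.4915]
```

Request:
carry_out --delta_pos '[[-0.038, -0.018, 0], [-0.076, -0.037, 0], [-0.114, -0.055, 0], [-0.152, -0.073, 0.015], [-0.19, -0.092, 0.03], [-0.228, -0.11, 0.054], [-0.228, -0.11, 0.054], [-0.228, -0.11, 0.054]]' --rot '[[0, 0, 5.5], [0, 0, 11], [0, 0, 16.5], [0, 0, 22], [0, 0, 28], [0, 0, 33.5], [0, 0, 33.5], [0, 0, 33.5]]'

```text
clock: 5.45
eef_pos: [518.9, -21.9, 226.1]
tcp_rot: [-3.139, -0.001, 1.667]
contact_force: [-0.0, 0.5, -6.0]
opening: 0.08
grasp_force: 98.4
```

```bash
python3 - <<'E'
from h import *
import cv2
r.grab_frame('side');r.grab_frame('side')
for i in range(4): r.grab_frame('side')
T=tool(); print(T[:3,3],r.sense()['tcp_rot'],r.sense()['qvel'],r.sense()['clock'])
np.save('w3T.npy',T)
im=r.grab_frame('wrist'); cv2.imwrite('pics/w3.png',im); cv2.imwrite('pics/w3v.png',cv2.resize(im,(768,576),interpolation=cv2.INTER_CUBIC))
C=cam('wrist',T); print(proj(*C,world([525.9,-100,.0963],[(100,0,21),(-100,0,21),(135,175,18),(-135,175,18),(100,14,136),(-100,14,136)]))*1.5)
E
```

```text
[519.6663 -21.2655 227.6296] [3.141  0.     1.6683] [-0.0027  0.0005 -0.0014 -0.0005 -0.0004 -0.0007] 5.75
[[501.2527 348.5985]
 [254.9216 348.3386]
 [570.9926 118.6428]
 [185.1638 118.1367]
 [558.5474 415.7244]
 [196.0051 415.369 ]]
```

View pics/w3v.png

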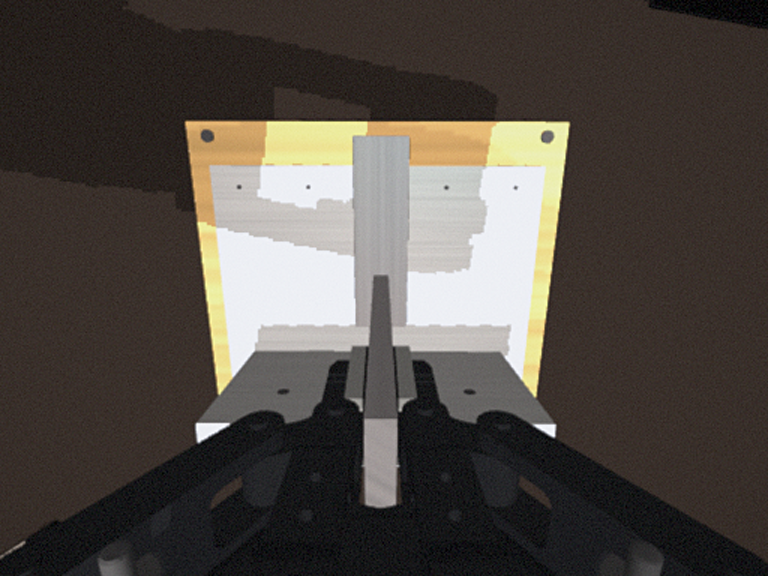

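Request:
carry_out --delta_pos '[[-0.015, 0, 0.02], [-0.03, 0, 0.045], [-0.032, 0, 0.065], [-0.032, 0, 0.075], [-0.032, 0, 0.079], [-0.032, 0, 0.079], [-0.032, 0, 0.079], [-0.032, 0, 0.079]]' --rot '[[0, 0, 0], [0, 0, 0], [0, 0, 0], [0, 0, 0], [0, 0, 0], [0, 0, 0], [0, 0, 0], [0, 0, 0]]'

```text
clock: 6.8
eef_pos: [523.0, -53.8, 148.8]
tcp_rot: [3.141, 0.0, 1.667]
contact_force: [-0.2, -0.3, -4.7]
opening: 0.081
grasp_force: 98.4
```

```bash
python3 - <<'E'
from h import *
import cv2
c=r.camera_info('wrist'); K=np.array([[c['fx'],0,c['cx']],[0,c['fy'],c['cy']],[0,0,1]]); H=np.array(c['hand_eye'])
M=np.array([(-14,100,16),(14,100,16),(-4,30,150),(4,30,150),(-4,0,150),(4,0,150)],float)
obs=(np.array([(353,137),(410,137),(363,419),(397,419),(363,503),(398,505)])+.5)/1.5-.5
def pts(p):  # tool coords: offset heel x, y, z ; pitch about tool y
    X=np.stack([M[:,1],M[:,0],-M[:,2]],1)
    return R.from_rotvec([0,p[3],p[4]]).apply(X)+p[:3]
s=least_squares(lambda p:(proj(K,H,pts(p))-obs).ravel(),[-16,0,122,0,0],x_scale=[5,5,5,.05,.05]);print(s.x,s.fun)
r.grab_frame('side');st=r.sense();print(st['eef_pos'],st['tcp_rot'],st['contact_force'],st['clock'])
E
```

```text
[-17.8594  -0.0362 135.2819   0.0409   0.0049] [ 0.2822 -0.2371 -0.6683 -0.0469  1.8128 -0.4191 -1.0465 -0.331   2.2383
  1.1175 -2.8464 -0.1385]
[522.9247 -53.7877 148.7263] [3.1408 0.0002 1.6671] [ 0.4737 -0.566  -4.4651] 6.85
```

Request:
carry_out --delta_pos '[[0, 0, 0.002], [0, 0, 0.003], [0, 0, 0.004], [0, 0, 0.004]]' --rot '[[0, 0, 0], [0, 0, 0], [0, 0, 0], [0, 0, 0]]'

```text
clock: 7.35
eef_pos: [522.6, -53.8, 144.2]
tcp_rot: [-3.141, -0.0, 1.667]
contact_force: [-0.5, 0.0, -4.6]
opening: 0.077
grasp_force: 98.6
```

Request:
carry_out --delta_pos '[[0, 0, 0.001], [0, 0, 0.002], [0, 0, 0.002]]' --rot '[[0, 0, 0], [0, 0, 0], [0, 0, 0]]'

```text
clock: 7.72
eef_pos: [523.4, -54.4, 143.5]
tcp_rot: [3.14, 0.001, 1.667]
contact_force: [-2.6, -4.7, 9.5]
opening: 0.082
grasp_force: 101.0
```

Request:
carry_out --delta_pos '[[0, 0, 0.001], [0, 0, 0.001], [0, 0, 0.001]]' --rot '[[0, 0, 0], [0, 0, 0], [0, 0, 0]]'

```text
clock: 8.1
eef_pos: [523.7, -54.7, 143.4]
tcp_rot: [3.139, 0.001, 1.667]
contact_force: [-4.3, -6.9, 17.4]
opening: 0.082
grasp_force: 102.1
```

```bash
python3 - <<'E'
from h import *
import cv2
s=r.sense();T=tool();print(T[:3,:3].T@s['contact_force'],T[:3,:3].T@s['wrist_torque'],T[:3,3])
im=r.grab_frame('side');cv2.imwrite('pics/s1.png',cv2.resize(im[100:260,190:330],(525,600),interpolation=cv2.INTER_CUBIC))
E
```

```text
[ -6.4832  -4.9159 -17.4009] [ 1.2271  0.0337 -0.2775] [523.7083 -54.6686 143.3645]
```

View pics/s1.png

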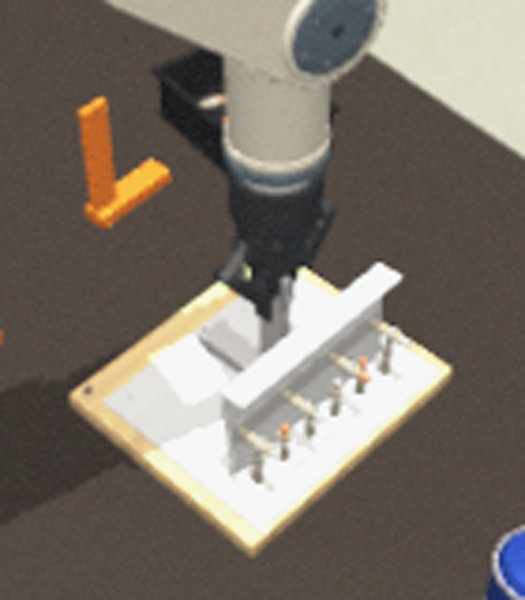

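Request:
carry_out --delta_pos '[[0, 0, -0.0025], [-0.008, 0, -0.0025], [-0.016, 0, -0.0025], [-0.022, 0, -0.0025], [-0.026, 0, -0.0025], [-0.026, 0, -0.0025]]' --rot '[[0, 0, 0], [0, 0, 0], [0, 0, 0], [0, 0, 0], [0, 0, 0], [0, 0, 0]]'

```text
clock: 8.9
eef_pos: [525.2, -80.2, 143.8]
tcp_rot: [3.142, 0.0, 1.667]
contact_force: [-0.3, 0.6, -1.6]
opening: 0.082
grasp_force: 99.1
```

Request:
carry_out --delta_pos '[[-0.001, 0, 0], [-0.002, 0, 0], [-0.003, 0, 0], [-0.003, 0, 0], [-0.003, 0, 0]]' --rot '[[0, 0, 0], [0, 0, 0], [0, 0, 0], [0, 0, 0], [0, 0, 0]]'

```text
clock: 9.52
eef_pos: [525.4, -82.6, 143.8]
tcp_rot: [3.142, -0.0, 1.667]
contact_force: [-0.3, 5.5, -0.4]
opening: 0.078
grasp_force: 99.0
```

Request:
carry_out --delta_pos '[[-0.001, 0, 0], [-0.002, 0, 0], [-0.002, 0, 0], [-0.002, 0, 0]]' --rot '[[0, 0, 0], [0, 0, 0], [0, 0, 0], [0, 0, 0]]'

```text
clock: 10.02
eef_pos: [525.6, -84.2, 143.8]
tcp_rot: [-3.142, -0.001, 1.667]
contact_force: [-1.1, 6.4, -0.5]
opening: 0.082
grasp_force: 99.1
```

Request:
carry_out --delta_pos '[[-0.001, 0, 0], [-0.002, 0, 0], [-0.002, 0, 0], [-0.002, 0, 0]]' --rot '[[0, 0, 0], [0, 0, 0], [0, 0, 0], [0, 0, 0]]'

```text
clock: 10.52
eef_pos: [525.7, -85.3, 143.9]
tcp_rot: [-3.142, -0.003, 1.666]
contact_force: [-0.5, 11.9, 2.8]
opening: 0.082
grasp_force: 99.5
```

Request:
carry_out --delta_pos '[[-0.001, 0, 0], [-0.002, 0, 0], [-0.002, 0, 0.001], [-0.002, 0, 0.0015], [-0.002, 0, 0.0015]]' --rot '[[0, 0, 0], [0, 0, 0], [0, 0, 0], [0, 0, 0], [0, 0, 0]]'

```text
clock: 11.15
eef_pos: [526.0, -87.1, 143.0]
tcp_rot: [3.141, -0.003, 1.666]
contact_force: [-2.6, 12.8, 9.0]
opening: 0.084
grasp_force: 100.9
```

```bash
python3 - <<'E'
from h import *
import cv2
s=r.sense();T=tool();print(s['contact_force'],s['wrist_torque'],s['tcp_rot'],T[:3,3],s['qvel'])
im=r.grab_frame('wrist');cv2.imwrite('pics/w4.png',cv2.resize(im,(768,576),interpolation=cv2.INTER_CUBIC))
C=cam('wrist',T)
b=[525.9+.2,-102,.0963]
print(proj(*C,world(b,[(100,0,136),(-100,0,136),(100,0,21),(-100,0,21),(135,175,18),(-135,175,18)]))*1.5)
a=world([0,0,-.0963],[T[:3,3]-[*b[:2],0]]);print('tcp in board',a)
E
```

```text
[-2.5886 12.8018  8.9553] [3.2172 0.5169 0.0536] [ 3.1415 -0.0028  1.6658] [525.987  -87.1263 142.9621] [ 0.0006  0.0001  0.0012  0.002  -0.001  -0.0008]
[[676.5723 432.0655]
 [ 75.9085 432.5926]
 [549.1004 311.3554]
 [206.6026 311.7252]
 [662.4437 -38.5098]
 [ 91.4976 -37.5589]]
tcp in board [[  1.3176  14.8156 142.9621]]
```

View pics/w4.png

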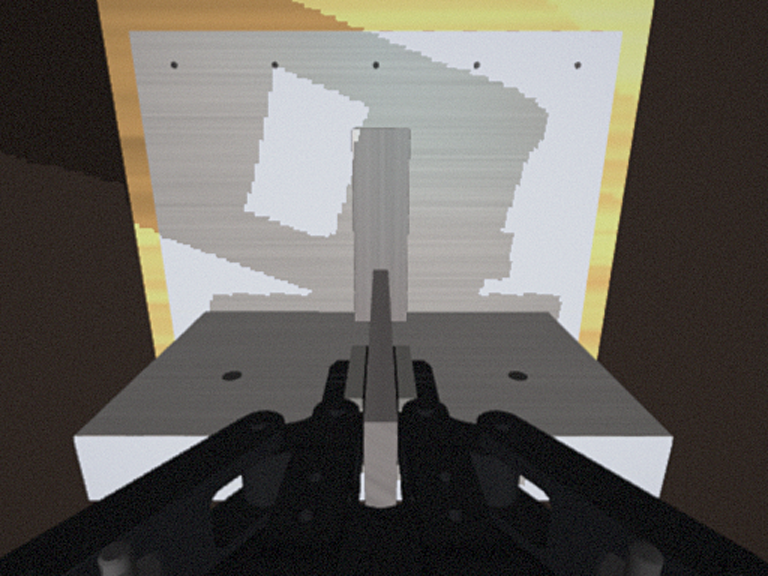

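```bash
python3 - <<'E'
from h import *
T=tool();K,P=cam('wrist',T);b=[526.1,-102,.0963]
def at(u,v,z):
    d=P[:3,:3]@np.linalg.inv(K)@[(u+.5)/1.5-.5,(v+.5)/1.5-.5,1]; X=P[:3,3]+d*(z-P[2,3])/d[2]
    return world([0,0,-.0963],[X-[*b[:2],0]])[0]
for n,u,v,z in (('footL',206,311.5,21),('footR',549,311.5,21),('topL',74,436,136),('topR',672,436,136),('heelL',354,321,37),('heelR',407,321,37),('toeL',354,127.5,37),('toeR',411,127.5,37)): print(n,at(u,v,z))
E
```

```text
footL [-100.476     0.2808   21.    ]
footR [99.7827  0.0533 21.    ]
topL [-100.9912   -1.245   136.    ]
topR [ 98.672   -1.4463 136.    ]
heelL [-13.1256   0.5793  37.    ]
heelR [15.9531  0.5465 37.    ]
toeL [-11.2424 100.5005  37.    ]
toeR [ 16.2035 100.4652  37.    ]
```

```bash
python3 - <<'E'
from h import *
import cv2
T=tool();K,P=cam('wrist',T);b=[526.1,-102,.0963]
def at(u,v,z):
    d=P[:3,:3]@np.linalg.inv(K)@[u,v,1]; X=P[:3,3]+d*(z-P[2,3])/d[2]
    return world([0,0,-.0963],[X-[*b[:2],0]])[0].round(2)
im=r.grab_frame('wrist'); g=im.mean(2)
col=lambda a,c:np.round(g[a[0]:a[1],c[0]:c[1]].mean(1)).astype(int)
def edge(a,c):
    p=col(a,c).astype(float); d=np.abs(np.diff(p)); i=d.argmax(); j=slice(max(i-1,0),i+2)
    return a[0]+.5+(np.arange(len(d))[j]*d[j]).sum()/d[j].sum(), d[i]
for n,u,a,c,z in (('blade top front',253,(270,292),(247,260),171),('blade foot front',253,(172,190),(251,256),37),
 ('top L',100,(282,298),(85,115),136),('top R',420,(282,298),(390,430),136),('footL',160,(203,213),(142,200),21),('toe',253,(78,92),(240,268),37),('heel',240,(207,222),(237,245),37)):
    v,s=edge(a,c); print(n,v,s,at(u,v,z))
E
```

```text
blade top front 280.93636363636364 31.0 [  1.21  28.05 171.  ]
blade foot front 179.34285714285716 35.0 [ 1.05 29.91 37.  ]
top L 290.18461538461537 65.0 [-75.49  -1.09 136.  ]
top R 290.4166666666667 83.0 [ 84.73  -1.38 136.  ]
footL 206.88571428571427 37.0 [-80.42   0.83  21.  ]
toe 84.43333333333334 36.0 [  1.16 100.76  37.  ]
heel 213.7941176470588 36.0 [-9.7   0.61 37.  ]
```

Request:
carry_out --delta_pos '[[0.0005, 0, 0], [0.001, 0, 0], [0.001, 0, 0.0005], [0.001, 0, 0.0005], [0.001, 0, 0.0005]]' --rot '[[0, -0.4, 0], [0, -0.8, 0], [0, -0.8, 0], [0, -0.8, 0], [0, -0.8, 0]]'

```text
clock: 11.88
eef_pos: [525.9, -85.8, 142.8]
tcp_rot: [3.141, 0.011, 1.666]
contact_force: [-4.3, 15.7, 13.7]
opening: 0.079
grasp_force: 101.6
```

```bash
cat > m.py <<'E'
from h import *
import cv2
T=tool();K,P=cam('wrist',T);b=[526.1,-102,.0963]
s=r.sense();print(s['clock'],s['contact_force'],s['wrist_torque'],s['tcp_rot'],T[:3,3])
def at(u,v,z):
    d=P[:3,:3]@np.linalg.inv(K)@[u,v,1]; X=P[:3,3]+d*(z-P[2,3])/d[2]
    return world([0,0,-.0963],[X-[*b[:2],0]])[0].round(2)
im=r.grab_frame('wrist'); g=im.mean(2)
def edge(a,c):
    p=g[a[0]:a[1],c[0]:c[1]].mean(1); d=np.abs(np.diff(p)); i=d.argmax(); j=slice(max(i-1,0),i+2)
    return a[0]+.5+(np.arange(len(d))[j]*d[j]).sum()/d[j].sum(), d[i]
for n,u,a,c,z in (('blade top front',253,(270,292),(247,260),171),('blade foot front',253,(172,190),(251,256),37),
 ('top L',100,(282,298),(85,115),136),('top R',420,(282,298),(390,430),136),('footL',160,(203,213),(142,200),21),('toe',253,(78,92),(240,268),37),('heel',240,(207,222),(237,245),37)):
    v,q=edge(a,c); print(n,round(v,2),q.round(),at(u,v,z))
E
python3 m.py
```

```text
11.875 [-4.2664 15.7267 13.7378] [ 3.671   0.8101 -0.0204] [3.1412 0.0106 1.6656] [525.9352 -85.7868 142.8138]
blade top front 281.47 35.0 [  1.3   29.79 171.  ]
blade foot front 178.93 35.0 [ 1.16 30.27 37.  ]
top L 289.94 62.0 [-75.4   0.3 136. ]
top R 289.96 65.0 [ 84.82   0.07 136.  ]
footL 206.88 37.0 [-80.32   0.56  21.  ]
toe 84.62 22.0 [  1.29 100.5   37.  ]
heel 213.76 34.0 [-9.59  0.55 37.  ]
```

Request:
carry_out --delta_pos '[[0, 0, 0], [0, 0, 0], [0, 0, 0], [0, 0, 0], [0, 0, 0], [0, 0, 0], [0, 0, 0], [0, 0, 0]]' --rot '[[0, 0, 0], [0, 0, 0], [0, 0, 0], [0, 0, 0], [0, 0, 0], [0, 0, 0], [0, 0, 0], [0, 0, 0]]'

```text
clock: 12.92
eef_pos: [525.9, -85.8, 142.8]
tcp_rot: [3.141, 0.011, 1.666]
contact_force: [-4.1, 16.3, 12.8]
opening: 0.078
grasp_force: 101.6
```

```bash
python3 m.py
```

```text
12.925 [-4.0608 16.2677 12.8323] [3.6663 0.8536 0.002 ] [3.1412 0.0106 1.6655] [525.9288 -85.7836 142.8247]
blade top front 281.42 34.0 [  1.29  29.8  171.  ]
blade foot front 178.96 34.0 [ 1.16 30.25 37.  ]
top L 289.96 62.0 [-75.42   0.3  136.  ]
top R 289.96 64.0 [ 84.82   0.06 136.  ]
footL 206.89 37.0 [-80.32   0.56  21.  ]
toe 84.69 22.0 [  1.29 100.46  37.  ]
heel 213.75 35.0 [-9.6   0.56 37.  ]
```

The square and web stayed put over the last second, with both upright to within about 0.004 rad and firm contact on plate and web, so I'm handing in.

```bash
python3 -c "
from rig import r
print(r.sign_off())"
```

```text
the job is handed in; nothing more can be done
None
```

The job is handed in with the gripper still holding the steel square pressed into the corner: blade and web measured within about 0.004 rad of upright, about 16 N on the web and roughly 18 N on the plate; the tub, can and pliers were never approached, and the judge's verdict was not shown.

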